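Stop the packing belt, snap the lid on the tub, reset the stop

TASK

Push the black mushroom stop button fully down so that it stays down by itself. While it is down, put the loose lid on the open tub that stands on the packing belt and press it until it snaps fully home, flush all round; then turn the mushroom knob clockwise and let go, so that it springs back up. Leave the tub standing where it is on the belt and do not push the other things about.

Things in the scene. Friction and masses are not known exactly. Their poses are not given: they have to be found in the camera images.
- stop_box: Grey stop station fixed to the counter, a box 110 x 100 x 60 mm high (x, y, z) with a steel collar (42 mm across, 7 mm high) and the black mushroom knob in the middle of its top. Origin at the centre of its underside; z up.
- stop_top (a point): Centre of the top of the black mushroom knob (moves with it). The knob is round, 54 mm across; its straight ribbed side, the part to grip, runs from 8 to 26 mm below this point and its underside is 30 mm below it on a 22 mm stem. This point is 122 mm above the counter when the button is up, about 113 mm when latched down. Below the knob's underside the box top is 32 mm away when up, 22 mm when latched.
- stop_plunger (a joint): How far the mushroom is pressed, in m: 0 up, 0.012 hard down. Its spring pushes up with 2 N (up) to 5 N (down); pushing it down takes about 6 N, 10 to 12 N is ample. Pushed past 0.011 it latches: when let go it rises to about 0.0095 and stays there.
- stop_knob (a joint): Turn of the mushroom knob in rad, 0 at rest, growing clockwise seen from above, up to a stop at 1.2. A light spring (under 0.1 N m) turns it back to 0 when let go. Turned by more than about 0.6 while latched, the latch is freed and the mushroom springs up 10 mm as soon as the fingers let it; the knob then turns back by itself.
- tub: Open white rectangular tub, 142 x 102 x 60 mm outside (x, y, z), walls 4 mm thick, mouth 134 x 94 mm, brown wrapped bars in its lower half, 0.6 kg. It stands loose on the belt. Origin at the centre of its underside, x along its length, z up. Four sprung beads stick 5 mm into the mouth from the long walls, 11 mm below the rim.
- tub_rim (a point): Centre of the tub's mouth, at the height of its rim, 60 mm above its underside; axes as the tub's.
- lid: The loose white lid, lying on the counter on its plug, 0.07 kg: a flat flange 150 x 110 x 5 mm (x, y, z), below it a plug 128 x 88 mm (the same way round, 3 mm of play in the tub on each side) and 20 mm deep, its lowest 7 mm stepped in to 120 x 80 mm with a rounded rib along each long side (89 mm across the ribs), above it a bar handle. Origin at the centre of the plug's underside; x along its length, z up. Either way round fits.
- lid_flange (a point): Centre of the underside of the lid's flange, 20 mm above the lid's origin; it coincides with tub_rim when the lid is home. Axes as the lid's. Laid on the tub the lid rests on the sprung beads about 10 mm too high; a downward push of about 4 to 12 N (20 N is ample) snaps it home, perhaps one side after the other, the flange then lies on the rim.
- lid_grip (a point): A point in the middle of the lid's bar handle, 46 mm above the lid's origin. The bar is 80 mm long (along the lid's x), 24 mm wide (y) and 30 mm high; it runs from 25 to 55 mm above the lid's origin.
- belt: Packing belt fixed to the counter (it does not run), black, surface 500 x 150 mm, 60 mm above the counter. Origin on the counter under the belt's middle line, 180 mm from its near end; x along the belt, away from the robot.
- closed_tub: A tub of the same kind, already closed, standing farther along the belt; leave it. Origin at the centre of its underside; 95 mm high with its handle.
- jar: Amber jar, 72 mm across, 115 mm high; bystander. Origin at its underside.
- tall_jar: Glass jar, 80 mm across, 170 mm high; bystander. Origin at its underside.
- carton: Red carton, 75 x 150 x 55 mm; bystander. Origin at its underside.
- bowl: Steel bowl, 110 mm across, 50 mm high; bystander. Origin at its underside.
- scoop: Spoon-like scoop, 190 mm long; bystander. Origin at its underside.
- tape_dispenser: Black tape dispenser, 130 x 50 x 75 mm; bystander. Origin at its underside.

How it is judged (in metres and radians):
On the way, in this order (a step that is already met when the one before it is completed fails the run):
1. the mushroom is latched: pressed by more than 8 mm with nothing of the robot touching it (value of joint stop_plunger above 0.008 m and contact force between each of the arm, the fingers and stop_box below 0.3 N), for 0.2 s.
2. with the mushroom still down, the lid is snapped home on the tub (flange within 2.5 mm of the rim, centred within 6 mm, level within 0.04 rad) (value of joint stop_plunger above 0.008 m and horizontal distance between lid_flange and tub_rim below 0.006 m and z of lid_flange in the frame of tub_rim between -0.0025 and 0.0025 m and angle between the z axis of lid_flange and the z axis of tub_rim, either way round below 0.04 rad), for 0.2 s.
3. the mushroom knob is turned clockwise by more than 0.5 rad (value of joint stop_knob above 0.5 rad), for 0.05 s.
At the end, for the whole second after the job is handed in: The mushroom is up (pressed under 2 mm, knob back within 0.2 rad); the lid is home: flange within 2.5 mm of the rim in height, 6 mm of its centre, 0.04 rad of level with it; the tub stands upright (0.06 rad) within 30 mm of where it began; tub and lid are at rest (value of joint stop_plunger below 0.002 m and value of joint stop_knob below 0.2 rad and horizontal distance between lid_flange and tub_rim below 0.006 m and z of lid_flange in the frame of tub_rim between -0.0025 and 0.0025 m and angle between the z axis of lid_flange and the z axis of tub_rim, either way round below 0.04 rad and distance of tub from where it was at the start of the episode below 0.03 m and angle between tub's own z axis and vertical below 0.06 rad and linear speed of each of tub, lid below 0.02 m/s); the robot touches nothing.
It fails at once if a bystander is moved by more than 40 mm (distance of any of closed_tub, jar, tall_jar, carton, bowl, scoop, tape_dispenser from where it was at the start of the episode above 0.04 m).
It fails at once if the tub is tipped by more than 0.35 rad (angle between tub's own z axis and vertical above 0.35 rad).
It also fails if it takes over 62 s, if anything falls off the work surface, if the arm or the gripper's body presses on something with over 40 N, if the wrist force passes 120 N, or if a joint passes its speed limit or range.

ROBOT

A 6-joint arm with a two-finger parallel gripper is mounted at the origin on the work surface. World frame = base frame: x ahead of the robot, y to its left, z up, the work surface at z = 0. Lengths are in mm, angles in rad, forces in N, time in s.
With the tool pointing down it reaches from about 275 to 750 mm from the base axis. Payload 10.2 kg.
Tool frame: the origin (TCP) lies midway between the tips of the shut fingers; the grasp point (between the pads) lies 19 mm behind it; z points along the fingers, y is the line along which they close (so a half turn about z gives the same grasp; the last joint's range is limited). The gripper opens to 85 mm and grips with 20 to 120 N. Pads are 22 mm wide; open, the fingers measure 114 mm over their backs; the gripper's body (76 mm by 85 mm) begins 54 mm behind the grasp point. The pads swing forward as they close: fully open they stand 13 mm farther back than shut.
Start: joints at [0.982, 0.313, 1.498, -0, 1.331, -0.223], TCP at [187.804, 490.266, 231.294] pointing down, gripper open.
Joint ranges: [-2.94, 2.94], [-0.97, 2.17], [0.19, 2.56], [-1.23, 4.37], [0.02, 3.11], [-2.88, 2.88]. Speed limits (rad/s): [2.39, 2.39, 3.01, 3.14, 3.14, 3.14].

INTERFACE

Orientations are given as a unit quaternion [w, x, y, z].
In Python, from rig import sense, capture, finish_job, find_in, place_of gives the robot as it stands. The module is installed in compiled form; this text tells all that it offers.
- The arm moves only by the shell command python3 -m jog 'ROWS' [FORCE]. ROWS is JSON, a list of rows, each an object of numbers: "tx", "ty", "tz": the shift along the tool's x, y, z in mm; "ax", "ay", "az": the turn, a rotation vector about the tool's x, y, z in rad; "jaw": the closure, from -1 (fully open) to 1 (shut), so that 0 is half open. In form: [{"tx": .., "ty": .., "tz": .., "ax": .., "ay": .., "az": .., "jaw": ..}, ...]. A call has 1 to 5 rows; each row shifts and turns the commanded pose from where the row before left it, along the tool's axes as they then stand; what a row does not reach is not made up. A row lasts 1/8 s, in which the tool goes at most 62.5 mm and 10.7 degrees, less where a joint would pass 70% of its speed; a pose out of reach is approached as far as the arm can. A call with a gripper value outside its range is refused whole. The fingers move at their own pace and stop on an object; FORCE is the grip in N (left out, the last holds). Time passes only in rows, so rows that do not move let the fingers close. It gives the time, the measured TCP pose, the force, the opening and the grip force at its end, in the units of the state.
- sense(): the state, without advancing time (a new reading comes with each control period).
- capture(name): name is "scene" or "top" or "wrist"; returns a dict with "color" (480x640x3 uint8, red, green, blue), "depth" (480x640 float32, mm along the optical axis (not along the pixel's ray), 0 where there is no reading), "fx", "fy", "cx", "cy" (pixels), "camera_from_world" (4x4, takes a point from world to camera coordinates); the wrist camera has in their place "mount" (4x4, takes a point from camera to tool coordinates, whose origin is the TCP and whose axes are the flange's). Camera axes: x right, y up, looking along -z (the intrinsics and any distortion apply to the point x, -y, -z); pixel columns grow to the right and rows downward; lengths in mm; the calibration is good to about 2 mm. A picture is of the moment at which its call begins: read the wrist's pose just before it.
- finish_job(): hands the job in; it is judged then, once.
Trained networks look in the newest picture that a camera, given by its name, has taken for a name from the list of things; names that differ only in an ending like _2 or _b are one class to them, and where a whole thing is asked for, a point or a joint stands for the part that bears it (a point fixed in the world has none). Each returns a list of dicts, best first, with "conf" (0 to 1); they miss things now and then, are a little off and sometimes report something else, mostly with a low value. They report only what shows in the picture. A call takes as long as a camera call.
- find_in(query, camera): "centre" ([column, row] in pixels, amid what is visible of it).
- place_of(query, camera): "centre" ([column, row] in pixels: a listed point, or the origin of a listed thing).
The state is a dict: "time_s": time; "joints": joint angles; "dq": joint speeds; "tau": joint torques, N m; "eef_pos": TCP position; "ee_rot": TCP orientation; "force": force on the tool from outside, world axes, zero at the start; "wrist_torque": the same for the moment, N m; "grip_width": opening from 0.0 (shut) to 1.0 (fully open); "grip_force": force on a finger pad.
Only numpy, scipy, OpenCV 4.12 (cv2) and the standard library are available. Lean on these libraries where they do the work, as an engineer would, in place of code of your own. Each camera call takes 0.05 s, during which the arm holds its last target. There are 200 camera calls.

## Working session

There is one attempt and no reset: what is moved stays moved. The work goes in short steps, Python scripts to look and compute and a shell command to move; the robot and the scene stay as the last step left them, time stands still between calls to the robot, and variables do not carry over. Pictures are saved under pics/ and viewed, at most 10 in all, crops included, and the job is handed in when it is done.

```bash
mkdir -p pics; cat > h.py <<'E'
import numpy as np, cv2
from rig import *
from scipy.spatial.transform import Rotation as R
def tool():
    s=sense(); q=s["ee_rot"]; T=np.eye(4); T[:3,:3]=R.from_quat([q[1],q[2],q[3],q[0]]).as_matrix(); T[:3,3]=s["eef_pos"]; return T
def cap(n):
    T=tool(); c=capture(n)
    c["wfc"]=T@np.array(c["mount"]) if n=="wrist" else np.linalg.inv(np.array(c["camera_from_world"]))
    return c
def ray(c,px):
    d=np.array([(px[0]-c["cx"])/c["fx"],-(px[1]-c["cy"])/c["fy"],-1.]); return c["wfc"][:3,3],c["wfc"][:3,:3]@d
def atz(c,px,z):
    o,d=ray(c,px); return o+d*(z-o[2])/d[2]
def cloud(c):
    v,u=np.mgrid[0:480,0:640]; D=c["depth"]
    P=np.stack([(u-c["cx"])/c["fx"]*D,-(v-c["cy"])/c["fy"]*D,-D],-1)
    W=P@c["wfc"][:3,:3].T+c["wfc"][:3,3]; W[D<=0]=np.nan; return W
def save(c,f): cv2.imwrite("pics/"+f,c["color"][:,:,::-1])
E
python3 - <<'E'
from h import *
np.set_printoptions(precision=1,suppress=True)
print(sense())
for n in ("top","scene"):
    c=cap(n); save(c,n+"0.png"); W=cloud(c)
    print(n,c["wfc"],[k for k in c])
    for q,z in (("stop_top",122),("tub_rim",120),("lid_grip",46),("lid_flange",20),("belt",0),("closed_tub",60),("tall_jar",0),("jar",0),("carton",0),("bowl",0),("scoop",0),("tape_dispenser",0)):
        print(q,[(np.array(r["centre"]),round(r["conf"],2),atz(c,r["centre"],z)) for r in place_of(q,n)[:2]])
E
```

```text
{'time_s': 0.0, 'joints': array([ 1. ,  0.3,  1.5, -0. ,  1.3, -0.2]), 'dq': array([-0., -0.,  0.,  0., -0., -0.]), 'tau': array([  0. , -41.2, -26. ,  -0. ,   0. ,  -0. ]), 'eef_pos': array([187.7, 490. , 230.7]), 'ee_rot': array([-0. ,  0.2,  1. , -0. ]), 'force': array([ 0.7, -1.1, -0.1]), 'wrist_torque': array([ 0., -0., -0.]), 'grip_force': 0.0, 'grip_width': 1.0041593597358145}
top [[  -0.     1.    -0.1  364.5]
 [  -1.    -0.     0.  -101.3]
 [   0.     0.1    1.  1390.8]
 [   0.     0.     0.     1. ]] ['color', 'depth', 'fx', 'fy', 'cx', 'cy', 'camera_from_world', 'wfc']
stop_top [(array([267.4, 244.1]), 0.86, array([508.6,  18.3, 122. ])), (array([461.3, 250.3]), 0.64, array([ 486.8, -466.1,  122. ]))]
tub_rim [(array([184., 282.]), 0.6, array([416.9, 225.5, 120. ]))]
lid_grip [(array([376.1, 242.1]), 0.69, array([ 518.9, -262.7,   46. ])), (array([393.9, 173.8]), 0.33, array([ 703.4, -315.4,   46. ]))]
lid_flange [(array([372.3, 239.2]), 0.72, array([ 529.9, -255.7,   20. ]))]
belt [(array([192.5, 265.9]), 0.86, array([465.4, 233.9,   0. ]))]
closed_tub [(array([185.2, 187
[... 1206 characters left out ...]
6.8,   0. ])), (array([352.1, 266.1]), 0.42, array([444.2, -33. ,   0. ]))]
closed_tub [(array([412. , 383.3]), 0.86, array([686.4, 247.4,  60. ]))]
tall_jar [(array([210., 215.]), 0.7, array([ 504.5, -482.9,    0. ]))]
jar [(array([330. , 228.9]), 0.62, array([ 361.7, -153.5,    0. ]))]
carton [(array([259.2, 319.1]), 0.92, array([ 709.3, -146.7,   -0. ]))]
bowl [(array([320.8, 352. ]), 0.86, array([703. ,  29.7,   0. ]))]
scoop [(array([457.8, 276.2]), 0.75, array([323.4, 221.7,   0. ])), (array([319. , 352.4]), 0.68, array([706.1,  26.6,   0. ]))]
tape_dispenser [(array([207.7, 285.3]), 0.64, array([ 700. , -321.8,   -0. ])), (array([263.9, 239.8]), 0.38, array([ 496.6, -290.4,    0. ]))]
```

View pics/top0.png

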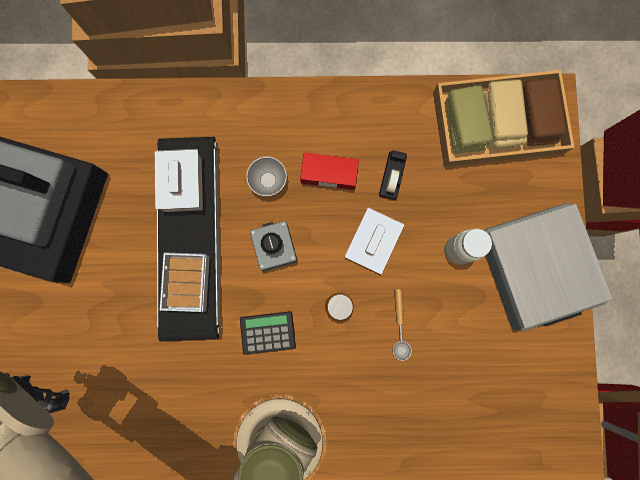

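View pics/scene0.png

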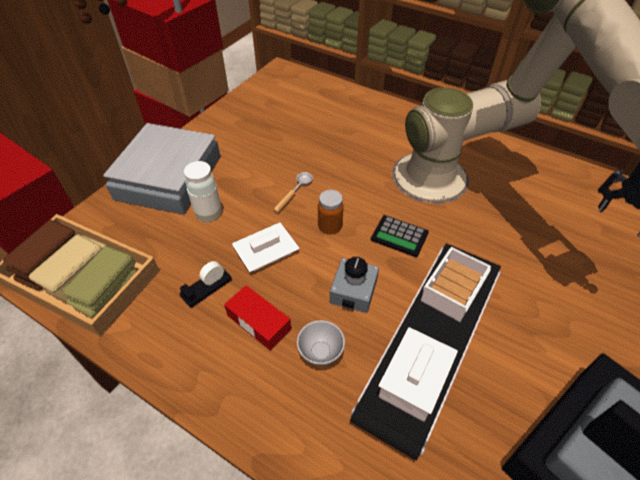

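The top view shows the knob at (272,243), the lid at (376,240) with its handle tilted, the open tub at (185,282) and the closed tub at (178,178). The scene view agrees with this. Next I'll get the poses from depth.

```bash
cat > m.py <<'E'
from h import *
np.set_printoptions(precision=1,suppress=True)
def rect(W,c0,r,z0,z1):
    m=(np.hypot(W[...,0]-c0[0],W[...,1]-c0[1])<r)&(W[...,2]>z0)&(W[...,2]<z1)
    P=W[m]; (c,s,a)=cv2.minAreaRect(P[:,:2].astype(np.float32))
    if s[0]<s[1]: s=s[::-1]; a+=90
    a=(a+90)%180-90
    return len(P),"c",np.array(c),"mean",P.mean(0),"size",np.array(s),"ang",round(a,1),"z",np.percentile(P[:,2],[5,50,95])
if __name__=="__main__":
  for n in ("top","scene"):
    c=cap(n); W=cloud(c); print(n)
    print("knob",rect(W,(508,10),45,100,135))
    print("box",rect(W,(508,10),90,50,70))
    print("handle",rect(W,(515,-262),80,45,65))
    print("flange",rect(W,(515,-262),110,14,35))
    print("rim",rect(W,(418,227),95,110,130))
    print("closed handle",rect(W,(680,245),80,145,175))
    print("belt",rect(W,(530,235),320,50,68))
  print("tool x,y axes\n",tool()[:3,:3])
E
python3 m.py
```

```text
top
knob (371, 'c', array([513. ,  10.7]), 'mean', array([511.7,   9.7, 117.7]), 'size', array([55., 52.]), 'ang', 29.5, 'z', array([109.5, 118.5, 123.8]))
box (1210, 'c', array([513.3,  10.8]), 'mean', array([510.5,   8.8,  58.7]), 'size', array([110.7, 100.2]), 'ang', 14.6, 'z', array([54.1, 58.7, 63.5]))
handle (276, 'c', array([ 525.9, -260.3]), 'mean', array([ 525.4, -259.9,   53.8]), 'size', array([80.5, 23.9]), 'ang', -26.2, 'z', array([48.7, 53.7, 58.4]))
flange (1949, 'c', array([ 526.1, -260.6]), 'mean', array([ 524.8, -260. ,   24. ]), 'size', array([150.6, 110.1]), 'ang', -26.5, 'z', array([19.2, 23.9, 28.8]))
rim (465, 'c', array([417.2, 229.8]), 'mean', array([416.8, 230.3, 117.4]), 'size', array([142. , 106.5]), 'ang', -2.8, 'z', array([110.8, 117.9, 122.8]))
closed handle (316, 'c', array([676.7, 247.1]), 'mean', array([676.1, 246.9, 153.2]), 'size', array([79.6, 25.1]), 'ang', 1.0, 'z', array([149. , 153.2, 157.5]))
belt (8177, 'c', array([573.9, 233.4]), 'mean', array([518. , 205. ,  58.3]), 'size', array([566.1, 560.4]), 'ang', 50.8, 'z', array([52.3, 58.4, 63.8]))
[... 475 characters left out ...]
ange (1403, 'c', array([ 526.5, -261.2]), 'mean', array([ 532.7, -257.1,   26.5]), 'size', array([150.8, 115.2]), 'ang', -26.8, 'z', array([22.9, 26.4, 30. ]))
rim (666, 'c', array([416.7, 230.1]), 'mean', array([420.9, 231.1, 117.2]), 'size', array([148.2, 107.2]), 'ang', -2.5, 'z', array([110.7, 118.1, 122.9]))
closed handle (482, 'c', array([678.4, 247.4]), 'mean', array([681.4, 247.7, 154.9]), 'size', array([80.7, 24. ]), 'ang', 2.0, 'z', array([151.3, 155.1, 157.8]))
belt (8714, 'c', array([541.6, 231.6]), 'mean', array([604.4, 213.2,  59.6]), 'size', array([579.1, 553.6]), 'ang', 76.1, 'z', array([52.6, 60.2, 63.8]))
tool x,y axes
 [[-0.9  0.4  0. ]
 [ 0.4  0.9  0. ]
 [-0.   0.  -1. ]]
```

```bash
cat > go.py <<'E'
import sys
from h import *
np.set_printoptions(precision=2,suppress=True)
x,y,z,yaw=map(float,sys.argv[1:5]); T=tool()
d=T[:3,:3].T@(np.array([x,y,z])-T[:3,3])
cy=np.degrees(np.arctan2(T[1,1],T[0,1])); dy=(yaw-cy+90)%180-90
s=sense()
# level: tilt of tool z from straight down, as rotation vector in tool frame
zt=T[:3,:3].T@np.array([0,0,-1.]); tilt=np.cross([0,0,1],zt)
print("pos",T[:3,3],"yawy %.1f"%cy,"delta tool",d,"az %.3f"%(-np.radians(dy)),"tilt ax,ay",tilt[:2].round(4),"F",s["force"],"q",s["joints"],"t %.2f"%s["time_s"],"grip",s["grip_width"],s["grip_force"])
E
python3 go.py 513.2 10.8 160 63.5
```

```text
pos [187.82 490.27 231.3 ] yawy 69.0 delta tool [-475.35 -331.36   71.31] az 0.097 tilt ax,ay [0. 0.] F [ 0.27 -0.31  0.19] q [ 0.98  0.31  1.5  -0.    1.33 -0.22] t 1.40 grip 1.0006073565727662 0.0
```

```bash
python3 -m jog '[{"tx":-47.5,"ty":-33.1,"jaw":1},{"tx":-47.5,"ty":-33.1,"jaw":1},{"tx":-47.5,"ty":-33.1,"jaw":1},{"tx":-47.5,"ty":-33.1,"jaw":1},{"tx":-47.5,"ty":-33.1,"jaw":1}]' 40
python3 -m jog '[{"tx":-47.5,"ty":-33.1,"jaw":1},{"tx":-47.5,"ty":-33.1,"jaw":1},{"tx":-47.5,"ty":-33.1,"jaw":1},{"tx":-47.5,"ty":-33.1,"jaw":1},{"tx":-47.5,"ty":-33.1,"tz":40,"jaw":1}]'
python3 -m jog '[{"tz":30,"jaw":1},{"jaw":1}]'
python3 go.py 513.2 10.8 124 63.5
```

```text
pos [187.82 490.27 231.3 ] yawy 69.0 delta tool [-475.35 -331.36  107.31] az 0.097 tilt ax,ay [0. 0.] F [ 0.27 -0.31  0.19] q [ 0.98  0.31  1.5  -0.    1.33 -0.22] t 1.40 grip 1.0006073565727662 0.0schema error: expected keys tx, ty, tz, ax, ay, az, jaw
schema error: expected keys tx, ty, tz, ax, ay, az, jaw
schema error: expected keys tx, ty, tz, ax, ay, az, jaw
```

All keys are required.

```bash
python3 -m jog '[{"tx":-47.5,"ty":-33.1,"tz":0,"ax":0,"ay":0,"az":0,"jaw":1},{"tx":-47.5,"ty":-33.1,"tz":0,"ax":0,"ay":0,"az":0,"jaw":1},{"tx":-47.5,"ty":-33.1,"tz":0,"ax":0,"ay":0,"az":0,"jaw":1},{"tx":-47.5,"ty":-33.1,"tz":0,"ax":0,"ay":0,"az":0,"jaw":1},{"tx":-47.5,"ty":-33.1,"tz":0,"ax":0,"ay":0,"az":0,"jaw":1}]' 40
python3 -m jog '[{"tx":-47.5,"ty":-33.1,"tz":0,"ax":0,"ay":0,"az":0,"jaw":1},{"tx":-47.5,"ty":-33.1,"tz":0,"ax":0,"ay":0,"az":0,"jaw":1},{"tx":-47.5,"ty":-33.1,"tz":0,"ax":0,"ay":0,"az":0,"jaw":1},{"tx":-47.5,"ty":-33.1,"tz":0,"ax":0,"ay":0,"az":0,"jaw":1},{"tx":-47.5,"ty":-33.1,"tz":40,"ax":0,"ay":0,"az":0,"jaw":1}]'
python3 -m jog '[{"tx":0,"ty":0,"tz":30,"ax":0,"ay":0,"az":0.097,"jaw":1},{"tx":0,"ty":0,"tz":0,"ax":0,"ay":0,"az":0,"jaw":1}]'
python3 go.py 513.2 10.8 124 63.5
```

```text
time_s: 2.02
eef_pos: [351.2, 249.1, 231.5]
ee_rot: [0.0, 0.182, 0.983, 0.0]
force: [1.3, 1.3, -0.1]
grip_width: 0.002
grip_force: 0.0
time_s: 2.65
eef_pos: [511.6, 14.4, 197.3]
ee_rot: [0.003, 0.182, 0.983, -0.0]
force: [0.1, 0.4, 0.3]
grip_width: -0.004
grip_force: 0.0
time_s: 2.9
eef_pos: [508.4, 16.5, 164.2]
ee_rot: [-0.002, 0.229, 0.973, -0.0]
force: [0.4, -0.1, 0.4]
grip_width: -0.005
grip_force: 0.0
pos [508.4   16.5  164.17] yawy 63.5 delta tool [-7.01 -2.91 40.14] az -0.000 tilt ax,ay [-0. -0.] F [ 0.39 -0.06  0.37] q [-0.2   0.34  1.64  0.    1.16 -1.31] t 2.90 grip -0.004697612537328033 0.0
```

```bash
python3 -m jog '[{"tx":-7,"ty":-2.9,"tz":20,"ax":0,"ay":0,"az":0,"jaw":1},{"tx":0,"ty":0,"tz":18,"ax":0,"ay":0,"az":0,"jaw":1},{"tx":0,"ty":0,"tz":8,"ax":0,"ay":0,"az":0,"jaw":1},{"tx":0,"ty":0,"tz":6,"ax":0,"ay":0,"az":0,"jaw":1},{"tx":0,"ty":0,"tz":0,"ax":0,"ay":0,"az":0,"jaw":1}]'
python3 go.py 513.2 10.8 110 63.5
```

```text
time_s: 3.52
eef_pos: [514.6, 11.1, 114.5]
ee_rot: [0.001, 0.229, 0.973, 0.0]
force: [-0.7, 1.3, 1.9]
grip_width: 0.005
grip_force: 0.7
pos [514.57  11.12 114.47] yawy 63.5 delta tool [ 1.09 -0.9   4.46] az 0.001 tilt ax,ay [0. 0.] F [-0.71  1.33  1.87] q [-0.21  0.41  1.68  0.    1.04 -1.32] t 3.52 grip 0.004657988684493532 0.7205502621445703
```

```bash
python3 -m jog '[{"tx":0,"ty":0,"tz":2.5,"ax":0,"ay":0,"az":0,"jaw":1},{"tx":0,"ty":0,"tz":0,"ax":0,"ay":0,"az":0,"jaw":1}]'
python3 -m jog '[{"tx":0,"ty":0,"tz":1.5,"ax":0,"ay":0,"az":0,"jaw":1},{"tx":0,"ty":0,"tz":0,"ax":0,"ay":0,"az":0,"jaw":1}]'
```

```text
time_s: 3.78
eef_pos: [514.6, 11.0, 111.7]
ee_rot: [0.0, 0.229, 0.973, 0.0]
force: [-1.2, 1.7, 2.6]
grip_width: -0.001
grip_force: 1.8
time_s: 4.03
eef_pos: [514.6, 10.9, 109.9]
ee_rot: [0.0, 0.229, 0.973, 0.0]
force: [-0.0, 2.3, 3.7]
grip_width: -0.003
grip_force: 2.1
```

```bash
python3 -m jog '[{"tx":0,"ty":0,"tz":1.2,"ax":0,"ay":0,"az":0,"jaw":1},{"tx":0,"ty":0,"tz":0,"ax":0,"ay":0,"az":0,"jaw":1}]'
python3 -m jog '[{"tx":0,"ty":0,"tz":0.8,"ax":0,"ay":0,"az":0,"jaw":1},{"tx":0,"ty":0,"tz":0,"ax":0,"ay":0,"az":0,"jaw":1}]'
```

```text
time_s: 4.28
eef_pos: [514.8, 10.9, 109.6]
ee_rot: [0.001, 0.229, 0.973, 0.0]
force: [-3.1, 4.1, 11.7]
grip_width: -0.001
grip_force: 6.4
time_s: 4.53
eef_pos: [515.0, 10.9, 109.5]
ee_rot: [0.001, 0.229, 0.973, 0.0]
force: [-4.5, 4.0, 18.9]
grip_width: 0.003
grip_force: 9.4
```

```bash
python3 -m jog '[{"tx":0,"ty":0,"tz":-20,"ax":0,"ay":0,"az":0,"jaw":1},{"tx":0,"ty":0,"tz":-50,"ax":0,"ay":0,"az":0,"jaw":1},{"tx":0,"ty":0,"tz":0,"ax":0,"ay":0,"az":0,"jaw":-1},{"tx":0,"ty":0,"tz":0,"ax":0,"ay":0,"az":0,"jaw":-1}]'
python3 - <<'E'
from m import *
for n in ("scene",):
    c=cap(n); W=cloud(c); print(rect(W,(513,11),45,97,135)); save(c,"s1.png")
c=cap("wrist"); W=cloud(c); print(rect(W,(513,11),45,97,135)); save(c,"w1.png")
E
python3 go.py 526.3 -260.7 180 63.5
```

```text
time_s: 5.03
eef_pos: [513.9, 10.8, 176.9]
ee_rot: [-0.001, 0.229, 0.973, -0.0]
force: [0.5, 0.8, -0.3]
grip_width: 0.418
grip_force: 0.0
(349, 'c', array([514.9,  11.5]), 'mean', array([519.1,  12.5, 109.9]), 'size', array([53.9, 53.3]), 'ang', -12.7, 'z', array([101.2, 110.8, 115.2]))
(5427, 'c', array([514.9,  11.2]), 'mean', array([511.7,  12.9, 110.8]), 'size', array([54.8, 54.8]), 'ang', 89.4, 'z', array([104.4, 112.2, 114.1]))
pos [513.75  10.88 176.5 ] yawy 63.5 delta tool [-132.49 -237.4    -3.61] az -0.000 tilt ax,ay [-0. -0.] F [-1.05 -0.81 -0.08] q [-0.21  0.34  1.61 -0.    1.19 -1.31] t 5.12 grip 0.5896652044957635 0.0
```

```bash
python3 -m jog '[{"tx":-26.5,"ty":-47.5,"tz":0,"ax":0,"ay":0,"az":0,"jaw":-1},{"tx":-26.5,"ty":-47.5,"tz":0,"ax":0,"ay":0,"az":0,"jaw":-1},{"tx":-26.5,"ty":-47.5,"tz":0,"ax":0,"ay":0,"az":0,"jaw":-1},{"tx":-26.5,"ty":-47.5,"tz":0,"ax":0,"ay":0,"az":0,"jaw":-1},{"tx":-26.5,"ty":-47.5,"tz":0,"ax":0,"ay":0,"az":0,"jaw":-1}]' 60
python3 -m jog '[{"tx":0,"ty":0,"tz":0,"ax":0,"ay":0,"az":0,"jaw":-1},{"tx":0,"ty":0,"tz":0,"ax":0,"ay":0,"az":0,"jaw":-1}]'
python3 - <<'E'
from m import *
c=cap("wrist"); W=cloud(c); save(c,"w2.png")
print("handle",rect(W,(526,-260),60,48,62)); print("flange",rect(W,(526,-260),110,18,35))
E
python3 go.py 526.3 -260.7 180 63.5
```

```text
time_s: 5.75
eef_pos: [526.4, -262.4, 176.6]
ee_rot: [-0.001, 0.229, 0.973, 0.0]
force: [-0.2, -0.4, 0.2]
grip_width: 1.001
grip_force: 0.0
time_s: 6.0
eef_pos: [526.5, -260.2, 176.8]
ee_rot: [-0.001, 0.229, 0.973, 0.0]
force: [0.2, -0.3, -0.3]
grip_width: 0.998
grip_force: 0.0
handle (3022, 'c', array([ 527.3, -259.8]), 'mean', array([ 525.4, -258.8,   55.9]), 'size', array([79.1, 23.9]), 'ang', -26.7, 'z', array([54.2, 56. , 57.2]))
flange (18870, 'c', array([ 528. , -260.1]), 'mean', array([ 521.1, -256.7,   26.2]), 'size', array([150. , 110.4]), 'ang', -26.5, 'z', array([25. , 26.2, 27.3]))
pos [ 526.74 -259.69  177.14] yawy 63.5 delta tool [-0.05 -1.1  -2.86] az 0.001 tilt ax,ay [ 0. -0.] F [-0.48 -0.16  0.03] q [-0.66  0.49  1.38  0.    1.27 -1.77] t 6.05 grip 0.9998970727547898 0.0
```

View pics/w2.png

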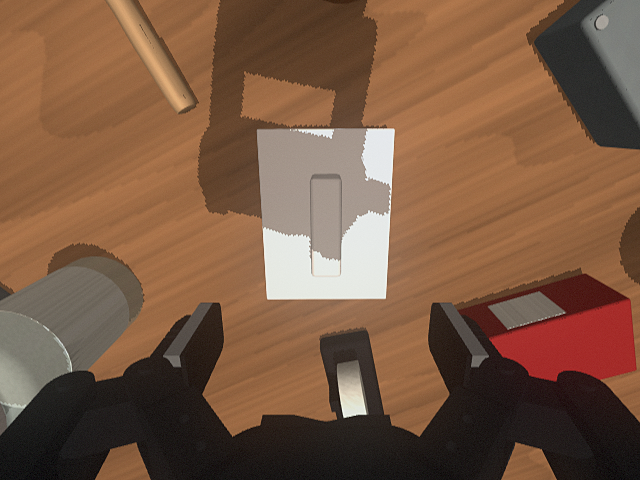

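The wrist view shows the lid centred at (326,212) with its handle at (326,225), lined up between the fingers.

```bash
python3 -m jog '[{"tx":0,"ty":0,"tz":50,"ax":0,"ay":0,"az":0,"jaw":-0.4},{"tx":0,"ty":0,"tz":50,"ax":0,"ay":0,"az":0,"jaw":-0.2},{"tx":0,"ty":0,"tz":35,"ax":0,"ay":0,"az":0,"jaw":0},{"tx":0,"ty":0,"tz":11,"ax":0,"ay":0,"az":0,"jaw":0},{"tx":0,"ty":0,"tz":0,"ax":0,"ay":0,"az":0,"jaw":0}]' 60
python3 go.py 527 -260 31 63.5
```

```text
time_s: 6.68
eef_pos: [527.2, -260.2, 32.2]
ee_rot: [0.0, 0.229, 0.973, -0.0]
force: [0.7, -0.9, 0.8]
grip_width: 0.501
grip_force: 0.0
pos [ 527.17 -260.24   32.23] yawy 63.5 delta tool [0.26 0.14 1.23] az 0.001 tilt ax,ay [0. 0.] F [ 0.67 -0.88  0.84] q [-0.66  0.67  1.51  0.    0.96 -1.77] t 6.67 grip 0.5007397971382306 0.0
```

```bash
python3 -m jog '[{"tx":0,"ty":0,"tz":1,"ax":0,"ay":0,"az":0,"jaw":1},{"tx":0,"ty":0,"tz":0,"ax":0,"ay":0,"az":0,"jaw":1},{"tx":0,"ty":0,"tz":0,"ax":0,"ay":0,"az":0,"jaw":1},{"tx":0,"ty":0,"tz":0,"ax":0,"ay":0,"az":0,"jaw":1}]' 60
python3 -m jog '[{"tx":0,"ty":0,"tz":-30,"ax":0,"ay":0,"az":0,"jaw":1},{"tx":0,"ty":0,"tz":-60,"ax":0,"ay":0,"az":0,"jaw":1},{"tx":0,"ty":0,"tz":-60,"ax":0,"ay":0,"az":0,"jaw":1},{"tx":0,"ty":0,"tz":-20,"ax":0,"ay":0,"az":0,"jaw":1},{"tx":0,"ty":0,"tz":0,"ax":0,"ay":0,"az":0,"jaw":1}]'
python3 - <<'E'
from m import *
c=cap("wrist"); save(c,"w3.png"); W=cloud(c)
T=tool(); p=T[:3,3]; print(p)
m=(np.hypot(W[...,0]-p[0],W[...,1]-p[1])<110)&(abs(W[...,2]-p[2])<60)
print(np.histogram(W[m][:,2]-p[2],bins=range(-60,61,5)))
print(rect(W,p[:2],110,p[2]-15,p[2]+2))
E
python3 go.py 417 230 230 87.3
```

```text
time_s: 7.18
eef_pos: [527.7, -261.2, 32.5]
ee_rot: [0.001, 0.229, 0.973, -0.001]
force: [-0.4, 0.6, 7.6]
grip_width: 0.27
grip_force: 60.1
time_s: 7.8
eef_pos: [527.2, -261.0, 202.5]
ee_rot: [0.002, 0.229, 0.973, -0.001]
force: [0.6, 0.1, -2.0]
grip_width: 0.267
grip_force: 59.1
[ 526.7 -260.7  200.7]
(array([    0,     0,     0,     0,     0,     0,     0,     0,     0,
           0,  9255, 33410,   163,   270,   480,   566,  3613,  8334,
         612,   537,   965,  1425,  2039,  5846]), array([-60, -55, -50, -45, -40, -35, -30, -25, -20, -15, -10,  -5,   0,
         5,  10,  15,  20,  25,  30,  35,  40,  45,  50,  55,  60]))
(42731, 'c', array([ 527.3, -260.4]), 'mean', array([ 496.6, -244.9,  196.1]), 'size', array([149.7, 110. ]), 'ang', -26.5, 'z', array([195.1, 196.1, 197.2]))
pos [ 526.69 -260.67  200.65] yawy 63.5 delta tool [317.22 390.07 -29.46] az -0.416 tilt ax,ay [-0.  0.] F [ 0.47  0.53 -1.65] q [-0.66  0.47  1.35 -0.    1.32 -1.77] t 7.85 grip 0.2679311448931534 59.099923968315125
```

View pics/w3.png

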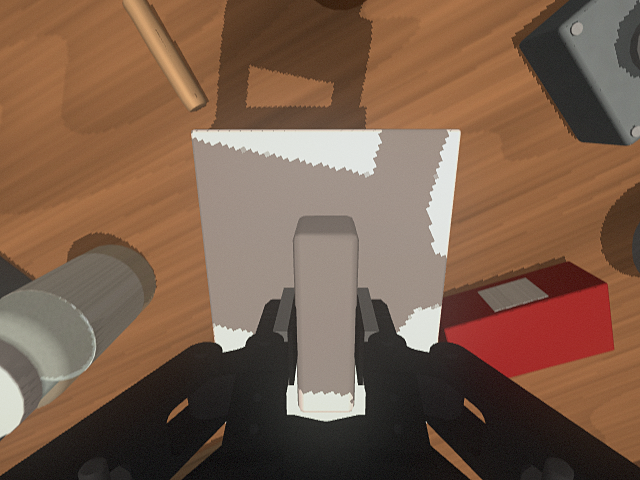

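The lid is held level and centred, with the flange at about (325,240).

```bash
python3 -m jog '[{"tx":35.2,"ty":43.3,"tz":-3,"ax":0,"ay":0,"az":0,"jaw":1},{"tx":35.2,"ty":43.3,"tz":-3,"ax":0,"ay":0,"az":0,"jaw":1},{"tx":35.2,"ty":43.3,"tz":-3,"ax":0,"ay":0,"az":0,"jaw":1},{"tx":35.2,"ty":43.3,"tz":0,"ax":0,"ay":0,"az":0,"jaw":1},{"tx":35.2,"ty":43.3,"tz":0,"ax":0,"ay":0,"az":0,"jaw":1}]'
python3 -m jog '[{"tx":35.2,"ty":43.3,"tz":0,"ax":0,"ay":0,"az":0,"jaw":1},{"tx":35.2,"ty":43.3,"tz":0,"ax":0,"ay":0,"az":0,"jaw":1},{"tx":35.2,"ty":43.3,"tz":0,"ax":0,"ay":0,"az":0,"jaw":1},{"tx":35.2,"ty":43.3,"tz":0,"ax":0,"ay":0,"az":0,"jaw":1},{"tx":0,"ty":0,"tz":0,"ax":0,"ay":0,"az":-0.14,"jaw":1}]'
python3 -m jog '[{"tx":0,"ty":0,"tz":0,"ax":0,"ay":0,"az":-0.14,"jaw":1},{"tx":0,"ty":0,"tz":0,"ax":0,"ay":0,"az":-0.136,"jaw":1},{"tx":0,"ty":0,"tz":0,"ax":0,"ay":0,"az":0,"jaw":1},{"tx":0,"ty":0,"tz":0,"ax":0,"ay":0,"az":0,"jaw":1}]'
python3 go.py 417 230 185 87.3
python3 - <<'E'
from m import *
c=cap("wrist"); save(c,"w4.png"); W=cloud(c); T=tool(); p=T[:3,3]
print("lid",rect(W,p[:2],110,p[2]-15,p[2]+2)); print("rim",rect(W,(417,230),110,114,126))
c=cap("scene"); save(c,"s4.png"); W=cloud(c)
print("rim",rect(W,(417,230),95,110,130)); print("lid",rect(W,p[:2],100,p[2]-15,p[2]+2))
E
```

```text
time_s: 8.48
eef_pos: [464.7, 13.3, 208.3]
ee_rot: [-0.001, 0.23, 0.973, 0.0]
force: [1.1, 0.2, 0.2]
grip_width: 0.268
grip_force: 59.1
time_s: 9.1
eef_pos: [415.5, 232.1, 208.1]
ee_rot: [-0.001, 0.157, 0.988, -0.0]
force: [0.1, -0.9, -1.0]
grip_width: 0.265
grip_force: 59.2
time_s: 9.6
eef_pos: [417.1, 229.2, 209.0]
ee_rot: [-0.001, 0.025, 1.0, -0.0]
force: [-0.7, -0.9, -1.8]
grip_width: 0.266
grip_force: 59.2
pos [417.08 229.24 209.05] yawy 87.2 delta tool [ 0.09  0.76 24.05] az -0.002 tilt ax,ay [-0. -0.] F [-0.66 -0.91 -1.85] q [ 0.26  0.23  1.67  0.    1.24 -1.27] t 9.60 grip 0.2663397464020681 59.23348009586334
lid (42834, 'c', array([417.1, 229.7]), 'mean', array([382.7, 231.3, 202.9]), 'size', array([149.7, 110.3]), 'ang', -2.7, 'z', array([201.9, 202.9, 203.9]))m.py:8: RuntimeWarning: Mean of empty slice.
  return len(P),"c",np.array(c),"mean",P.mean(0),"size",np.array(s),"ang",round(a,1),"z",np.percentile(P[:,2],[5,50,95])
  ret = um.true_divide(
Traceback (most recent call last):
  File "m.py", line 8, in rect
    return len(P),"c",np.array(c),"mean",P.mean(0),"size",np.array(s),"ang",round(a,1),"z",np.percentile(P[:,2],[5,50,95])
                                                                                           ~~~~~~~~~~~~~^^^^^^^^^^^^^^^^^^
IndexError: index -1 is out of bounds for axis 0 with size 0
```

View pics/w4.png

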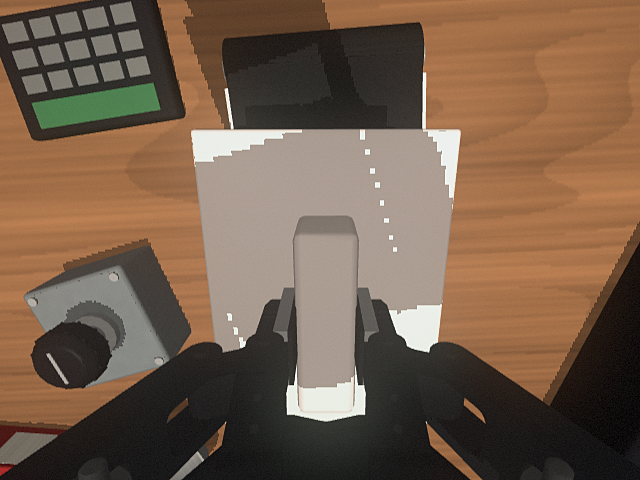

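The lid hides the tub, so I'm going by the earlier rim fixes of about (417.6, 230). I'll lower it in stages and watch the force.

```bash
python3 -m jog '[{"tx":-0.5,"ty":0.4,"tz":25,"ax":0,"ay":0,"az":0,"jaw":1},{"tx":0,"ty":0,"tz":20,"ax":0,"ay":0,"az":0,"jaw":1},{"tx":0,"ty":0,"tz":12,"ax":0,"ay":0,"az":0,"jaw":1},{"tx":0,"ty":0,"tz":0,"ax":0,"ay":0,"az":0,"jaw":1}]'
python3 -m jog '[{"tx":0,"ty":0,"tz":3,"ax":0,"ay":0,"az":0,"jaw":1},{"tx":0,"ty":0,"tz":3,"ax":0,"ay":0,"az":0,"jaw":1},{"tx":0,"ty":0,"tz":0,"ax":0,"ay":0,"az":0,"jaw":1}]'
python3 go.py 417.6 230 140 87.3
python3 - <<'E'
from m import *
c=cap("scene"); cv2.imwrite("pics/s5.png",cv2.resize(c["color"][200:360,380:560,::-1],None,fx=3.5,fy=3.5))
E
```

```text
time_s: 10.15
eef_pos: [417.6, 229.7, 152.3]
ee_rot: [-0.001, 0.024, 1.0, -0.0]
force: [-0.3, 0.4, -1.2]
grip_width: 0.27
grip_force: 59.3
time_s: 10.52
eef_pos: [417.9, 229.7, 146.8]
ee_rot: [0.0, 0.023, 1.0, -0.0]
force: [-0.2, -0.8, -0.7]
grip_width: 0.271
grip_force: 59.3
pos [417.86 229.74 146.79] yawy 87.3 delta tool [0.27 0.24 6.79] az 0.000 tilt ax,ay [-0.  0.] F [-0.22 -0.83 -0.73] q [ 0.26  0.3   1.76 -0.    1.09 -1.27] t 10.53 grip 0.2706843644057284 59.2536324262619
```

View pics/s5.png

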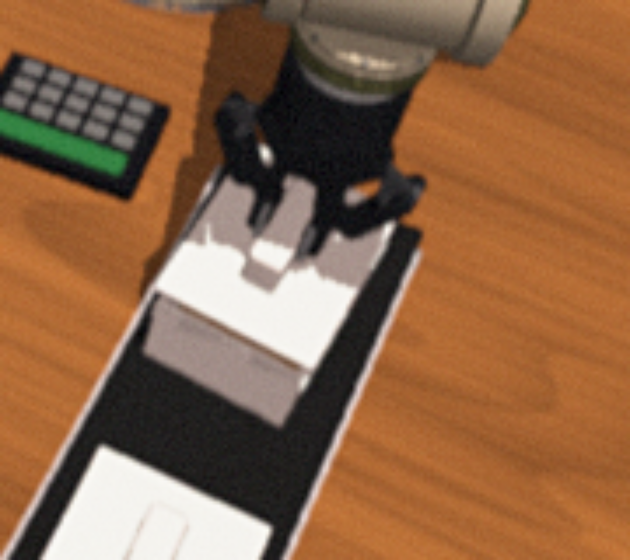

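The crop shows the lid lined up over the tub with its plug entering freely and no contact force. I'll keep lowering.

```bash
python3 -m jog '[{"tx":0,"ty":0,"tz":3,"ax":0,"ay":0,"az":0,"jaw":1},{"tx":0,"ty":0,"tz":2,"ax":0,"ay":0,"az":0,"jaw":1},{"tx":0,"ty":0,"tz":0,"ax":0,"ay":0,"az":0,"jaw":1}]'
python3 -m jog '[{"tx":0,"ty":0,"tz":2,"ax":0,"ay":0,"az":0,"jaw":1},{"tx":0,"ty":0,"tz":0,"ax":0,"ay":0,"az":0,"jaw":1}]'
python3 -m jog '[{"tx":0,"ty":0,"tz":2,"ax":0,"ay":0,"az":0,"jaw":1},{"tx":0,"ty":0,"tz":0,"ax":0,"ay":0,"az":0,"jaw":1}]'
```

```text
time_s: 10.95
eef_pos: [418.3, 230.2, 142.3]
ee_rot: [0.001, 0.024, 1.0, 0.001]
force: [0.2, 2.7, 4.7]
grip_width: 0.271
grip_force: 60.0
time_s: 11.2
eef_pos: [418.0, 230.0, 139.8]
ee_rot: [0.0, 0.023, 1.0, 0.0]
force: [1.3, 2.7, 1.4]
grip_width: 0.265
grip_force: 59.6
time_s: 11.45
eef_pos: [417.5, 229.8, 137.2]
ee_rot: [-0.001, 0.023, 1.0, -0.0]
force: [-0.4, 2.8, -3.5]
grip_width: 0.269
grip_force: 58.9
```

```bash
python3 -m jog '[{"tx":0,"ty":0,"tz":3,"ax":0,"ay":0,"az":0,"jaw":1},{"tx":0,"ty":0,"tz":0,"ax":0,"ay":0,"az":0,"jaw":1}]'
python3 -m jog '[{"tx":0,"ty":0,"tz":2,"ax":0,"ay":0,"az":0,"jaw":1},{"tx":0,"ty":0,"tz":0,"ax":0,"ay":0,"az":0,"jaw":1}]'
python3 -m jog '[{"tx":0,"ty":0,"tz":1.5,"ax":0,"ay":0,"az":0,"jaw":1},{"tx":0,"ty":0,"tz":0,"ax":0,"ay":0,"az":0,"jaw":1}]'
```

```text
time_s: 11.7
eef_pos: [417.3, 229.2, 133.8]
ee_rot: [-0.001, 0.023, 1.0, -0.001]
force: [0.1, 0.8, -7.0]
grip_width: 0.264
grip_force: 59.1
time_s: 11.95
eef_pos: [417.6, 229.4, 132.5]
ee_rot: [-0.0, 0.023, 1.0, -0.0]
force: [-1.8, -2.4, -3.6]
grip_width: 0.264
grip_force: 59.6
time_s: 12.2
eef_pos: [417.6, 229.4, 132.5]
ee_rot: [-0.0, 0.023, 1.0, -0.0]
force: [-7.8, -4.3, 12.9]
grip_width: 0.269
grip_force: 61.7
```

```bash
python3 -m jog '[{"tx":0,"ty":0,"tz":1,"ax":0,"ay":0,"az":0,"jaw":1},{"tx":0,"ty":0,"tz":0,"ax":0,"ay":0,"az":0,"jaw":1},{"tx":0,"ty":0,"tz":-1.8,"ax":0,"ay":0,"az":0,"jaw":1},{"tx":0,"ty":0,"tz":0,"ax":0,"ay":0,"az":0,"jaw":0},{"tx":0,"ty":0,"tz":0,"ax":0,"ay":0,"az":0,"jaw":0}]'
python3 -m jog '[{"tx":0,"ty":0,"tz":-30,"ax":0,"ay":0,"az":0,"jaw":0},{"tx":0,"ty":0,"tz":-50,"ax":0,"ay":0,"az":0,"jaw":0},{"tx":0,"ty":0,"tz":-40,"ax":0,"ay":0,"az":0,"jaw":0},{"tx":0,"ty":0,"tz":0,"ax":0,"ay":0,"az":0,"jaw":-1},{"tx":0,"ty":0,"tz":0,"ax":0,"ay":0,"az":0,"jaw":-1}]'
python3 - <<'E'
from m import *
c=cap("wrist"); W=cloud(c); save(c,"w6.png")
print("handle",rect(W,(417,230),60,148,162)); print("flange",rect(W,(417,230),98,115,140))
m=(np.hypot(W[...,0]-417,W[...,1]-230)<90)&(W[...,2]>118)&(W[...,2]<135); P=W[m]
A=np.c_[P[:,:2]-[417,230],np.ones(len(P))]; print("plane",(np.linalg.lstsq(A,P[:,2],rcond=None)[0]*[1000,1000,1]))
c=cap("scene"); W=cloud(c); print("knob",rect(W,(514,11),45,95,135)); print("flange",rect(W,(417,230),98,115,140))
E
python3 go.py 514.9 11.3 180 63.5
```

```text
time_s: 12.82
eef_pos: [418.2, 229.8, 132.2]
ee_rot: [0.0, 0.023, 1.0, 0.0]
force: [0.9, -0.7, -0.6]
grip_width: 0.498
grip_force: 0.0
time_s: 13.45
eef_pos: [417.6, 229.7, 251.2]
ee_rot: [-0.001, 0.023, 1.0, -0.0]
force: [-0.7, -0.1, -0.8]
grip_width: 0.901
grip_force: 0.0
handle (3640, 'c', array([417.7, 230. ]), 'mean', array([414.8, 230.1, 155.9]), 'size', array([80.2, 24. ]), 'ang', -2.7, 'z', array([154.2, 156. , 157.2]))
flange (22072, 'c', array([417.5, 230. ]), 'mean', array([409.4, 230.4, 126.2]), 'size', array([149.5, 110.4]), 'ang', -2.7, 'z', array([125.1, 126.2, 127.3]))
plane [  0.2   0.6 126.2]
knob (365, 'c', array([514.8,  10.8]), 'mean', array([519.7,  12.8, 109.3]), 'size', array([54.9, 51.7]), 'ang', 82.1, 'z', array([ 97.4, 111. , 114.9]))
flange (2172, 'c', array([415.9, 228.3]), 'mean', array([424.5, 229.6, 125.8]), 'size', array([153.8, 110. ]), 'ang', -2.6, 'z', array([122.5, 125.7, 128.9]))
pos [417.47 229.62 250.8 ] yawy 87.3 delta tool [-107.7  -213.47   70.71] az 0.416 tilt ax,ay [-0. -0.] F [-0.36 -0.18  0.4 ] q [ 0.26  0.19  1.6  -0.    1.35 -1.27] t 13.55 grip 0.9989907242069094 0.0
```

View pics/w6.png

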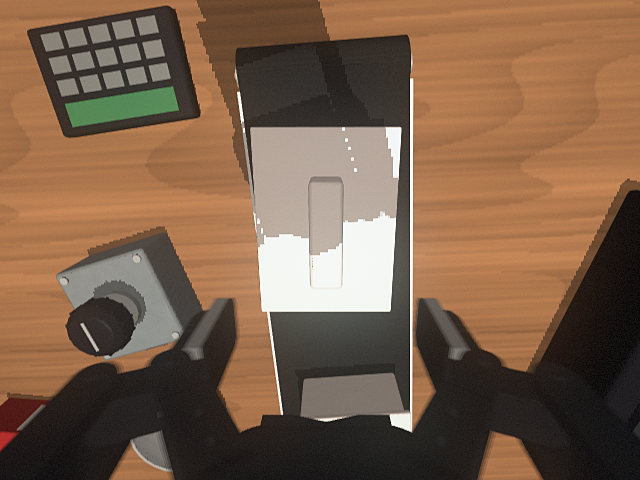

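The lid is level and flush: the flange top reads 126.2, and the same +1.2 camera bias showed when it lay on the table. Its centre is at (417.5, 230) and the knob is still down. Now to the knob.

```bash
python3 -m jog '[{"tx":-21.5,"ty":-42.7,"tz":0,"ax":0,"ay":0,"az":0,"jaw":-1},{"tx":-21.5,"ty":-42.7,"tz":0,"ax":0,"ay":0,"az":0,"jaw":-1},{"tx":-21.5,"ty":-42.7,"tz":0,"ax":0,"ay":0,"az":0,"jaw":-1},{"tx":-21.5,"ty":-42.7,"tz":0,"ax":0,"ay":0,"az":0,"jaw":-1},{"tx":-21.5,"ty":-42.7,"tz":30,"ax":0,"ay":0,"az":0,"jaw":-1}]' 40
python3 -m jog '[{"tx":0,"ty":0,"tz":30,"ax":0,"ay":0,"az":0,"jaw":-1},{"tx":0,"ty":0,"tz":10,"ax":0,"ay":0,"az":0,"jaw":-1},{"tx":0,"ty":0,"tz":0,"ax":0,"ay":0,"az":0,"jaw":-1}]'
python3 - <<'E'
from m import *
c=cap("wrist"); W=cloud(c); print("knob",rect(W,(514,11),45,97,135))
E
python3 go.py 514.9 11.3 73 87.3
```

```text
time_s: 14.18
eef_pos: [516.4, 9.8, 222.3]
ee_rot: [0.001, 0.023, 1.0, -0.0]
force: [0.8, 0.2, -0.1]
grip_width: 1.0
grip_force: 0.0
time_s: 14.55
eef_pos: [515.1, 11.9, 181.9]
ee_rot: [-0.001, 0.023, 1.0, 0.0]
force: [0.4, 0.3, 0.3]
grip_width: 0.999
grip_force: 0.0
knob (5220, 'c', array([515.,  11.]), 'mean', array([511.4,  11.3, 110.9]), 'size', array([54.9, 54.9]), 'ang', -30.1, 'z', array([104.5, 112.2, 114.2]))
pos [515.44  11.9  182.68] yawy 87.4 delta tool [  0.59  -0.61 109.68] az 0.001 tilt ax,ay [-0.  0.] F [-0.22 -0.03  0.34] q [-0.2   0.34  1.6  -0.    1.21 -1.73] t 14.60 grip 0.9986967612295305 0.0
```

```bash
python3 -m jog '[{"tx":0.4,"ty":-0.6,"tz":45,"ax":0,"ay":0,"az":0,"jaw":-1},{"tx":0,"ty":0,"tz":35,"ax":0,"ay":0,"az":0,"jaw":-1},{"tx":0,"ty":0,"tz":20,"ax":0,"ay":0,"az":0,"jaw":-1},{"tx":0,"ty":0,"tz":9,"ax":0,"ay":0,"az":0,"jaw":-1},{"tx":0,"ty":0,"tz":0,"ax":0,"ay":0,"az":0,"jaw":-1}]'
python3 -m jog '[{"tx":0,"ty":0,"tz":0,"ax":0,"ay":0,"az":0,"jaw":1},{"tx":0,"ty":0,"tz":0,"ax":0,"ay":0,"az":0,"jaw":1},{"tx":0,"ty":0,"tz":0,"ax":0,"ay":0,"az":0,"jaw":1},{"tx":0,"ty":0,"tz":0,"ax":0,"ay":0,"az":0,"jaw":1}]' 40
```

```text
time_s: 15.22
eef_pos: [515.2, 11.0, 73.7]
ee_rot: [0.0, 0.023, 1.0, -0.0]
force: [-0.1, -0.2, 0.2]
grip_width: 0.999
grip_force: 0.0
time_s: 15.72
eef_pos: [515.2, 10.7, 73.6]
ee_rot: [0.001, 0.023, 1.0, -0.0]
force: [0.1, -0.9, 3.8]
grip_width: 0.609
grip_force: 41.0
```

```bash
python3 -m jog '[{"tx":0,"ty":0,"tz":0,"ax":0,"ay":0,"az":0.14,"jaw":1},{"tx":0,"ty":0,"tz":0,"ax":0,"ay":0,"az":0.14,"jaw":1},{"tx":0,"ty":0,"tz":0,"ax":0,"ay":0,"az":0.14,"jaw":1},{"tx":0,"ty":0,"tz":0,"ax":0,"ay":0,"az":0.14,"jaw":1},{"tx":0,"ty":0,"tz":0,"ax":0,"ay":0,"az":0.14,"jaw":1}]'
python3 -m jog '[{"tx":0,"ty":0,"tz":0,"ax":0,"ay":0,"az":0.14,"jaw":1},{"tx":0,"ty":0,"tz":0,"ax":0,"ay":0,"az":0.1,"jaw":1},{"tx":0,"ty":0,"tz":0,"ax":0,"ay":0,"az":0,"jaw":1},{"tx":0,"ty":0,"tz":0,"ax":0,"ay":0,"az":0,"jaw":1}]'
python3 go.py 515.2 11 73 87.3
python3 - <<'E'
from h import *
c=cap("wrist"); save(c,"w7.png")
E
```

```text
time_s: 16.35
eef_pos: [515.0, 10.3, 73.3]
ee_rot: [0.0, 0.367, 0.93, -0.0]
force: [-1.1, -3.3, 4.0]
grip_width: 0.607
grip_force: 41.1
time_s: 16.85
eef_pos: [514.8, 10.3, 73.2]
ee_rot: [0.0, 0.472, 0.881, -0.0]
force: [-1.4, -5.9, 3.6]
grip_width: 0.605
grip_force: 41.1
pos [514.84  10.33  73.2 ] yawy 33.6 delta tool [0.36 0.67 0.2 ] az -0.937 tilt ax,ay [-0.  0.] F [-1.38 -5.9   3.64] q [-0.21  0.48  1.72 -0.    0.95 -0.79] t 16.85 grip 0.6054373558253094 41.134187212119286
```

View pics/w7.png

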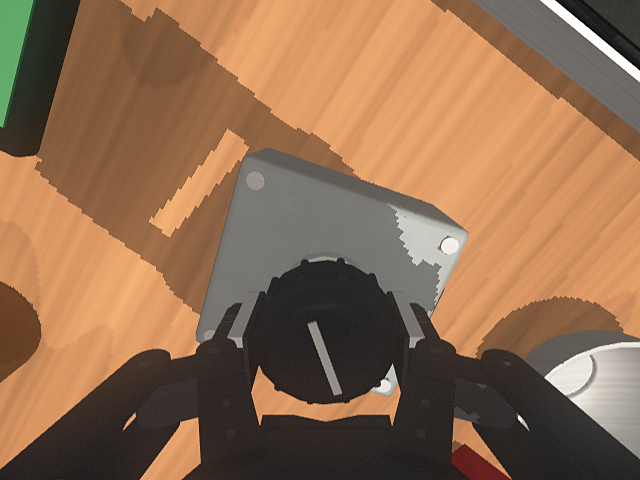

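The knob's white mark at (324,357) keeps its direction relative to the gripper, so the knob turned with the fingers by about 0.9 rad. Now I'll let go.

```bash
python3 -m jog '[{"tx":0,"ty":0,"tz":0,"ax":0,"ay":0,"az":0,"jaw":-1},{"tx":0,"ty":0,"tz":0,"ax":0,"ay":0,"az":0,"jaw":-1},{"tx":0,"ty":0,"tz":0,"ax":0,"ay":0,"az":0,"jaw":-1}]'
python3 -m jog '[{"tx":0,"ty":0,"tz":-20,"ax":0,"ay":0,"az":0,"jaw":-1},{"tx":0,"ty":0,"tz":-50,"ax":0,"ay":0,"az":0,"jaw":-1},{"tx":0,"ty":0,"tz":-50,"ax":0,"ay":0,"az":0,"jaw":-1},{"tx":0,"ty":0,"tz":-30,"ax":0,"ay":0,"az":0,"jaw":-1},{"tx":0,"ty":0,"tz":0,"ax":0,"ay":0,"az":0,"jaw":-1}]'
python3 - <<'E'
from m import *
c=cap("wrist"); W=cloud(c); print("knob",rect(W,(514,11),45,97,135)); save(c,"w8.png")
c=cap("scene"); W=cloud(c); print("flange",rect(W,(417,230),98,115,140))
E
```

```text
time_s: 17.27
eef_pos: [514.8, 11.1, 72.9]
ee_rot: [-0.0, 0.473, 0.881, 0.0]
force: [0.1, 0.0, -0.1]
grip_width: 1.004
grip_force: 0.0
time_s: 17.9
eef_pos: [515.6, 10.9, 225.0]
ee_rot: [0.002, 0.473, 0.881, 0.001]
force: [0.4, 0.3, 0.9]
grip_width: 0.999
grip_force: 0.0
knob (4187, 'c', array([515. ,  11.6]), 'mean', array([513. ,  14.6, 119.8]), 'size', array([54.8, 54.7]), 'ang', 84.0, 'z', array([111.9, 121.5, 123.6]))
flange (2180, 'c', array([414.9, 228.2]), 'mean', array([424.9, 229.7, 125.8]), 'size', array([156.1, 110.1]), 'ang', -2.5, 'z', array([122.6, 125.8, 128.8]))
```

View pics/w8.png

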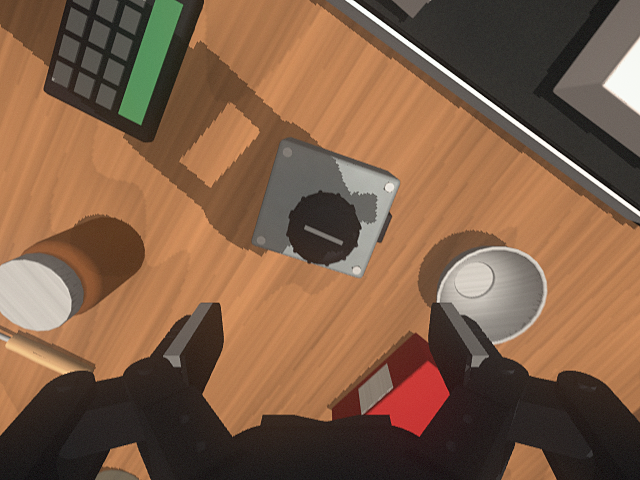

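The knob at (323,230) is up, with its top at about 122 mm, and its mark has turned back. The lid is still home and the robot touches nothing, so I'm handing in.

```bash
python3 -c "from rig import finish_job; print(finish_job())"
```

```text
the job is handed in; nothing more can be done
None
```

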